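Start the clamp bolt of the handpiece holder square with its socket key

ROBOT

A 6-joint arm with a two-finger parallel gripper is mounted at the origin on the work surface. World frame = base frame: x ahead of the robot, y to its left, z up, the work surface at z = 0. Lengths are in mm, angles in rad, forces in N, time in s.
With the tool pointing down it reaches from about 350 to 875 mm from the base axis. Payload 4.2 kg.
Tool frame: the origin (TCP) lies at the very end of the fingers, on their centre line; the grasp point (between the pads) lies 19 mm behind it; z points along the fingers, y is the direction in which the jaws open and shut (so a half turn about z gives the same grasp; the last joint's range is limited). The gripper opens to 85 mm and grips with 20 to 120 N. Pads are 22 mm wide; open, the fingers measure 114 mm over their backs; the gripper's body (76 mm by 85 mm) begins 54 mm behind the grasp point. The pads swing forward as they close: fully open they stand 13 mm farther back than shut.
Start: joints at [-0.976, 0.385, 0.008, 0, -1.194, -0.259], TCP at [205.968, -590.065, 231.312] pointing down, gripper open.
Joint ranges: [-3.14, 3.14], [-1.21, 2.06], [-1.07, 1.41], [-3.16, 2.05], [-2.99, -0.16], [-3.1, 3.1]. Speed limits (rad/s): [2.79, 2.79, 3.14, 3.14, 3.14, 3.14].

INTERFACE

Orientations are given as a unit quaternion [x, y, z, w].
In Python, from bench import read_state, get_image, camera_params, job_done gives the robot as it stands.
- The arm moves only by the tool send_rows, never from a script. Its arguments are lists of equal length, an entry for each row: "translation": the shift along the tool's x, y, z in m, a list of three; "yaw": the turn about the tool's z in degrees; "fingers": the closure in counts, from 0 (fully open) to 255 (shut). A call has 1 to 12 rows; each row is the pose to reach, as a shift and turn from the pose measured when the call began, along the tool's axes at that moment; what a row does not reach only later rows make up. A row lasts 1/10 s, in which the tool goes at most 50 mm and 8.59 degrees, less where a joint would pass 70% of its speed; a pose out of reach is approached as far as the arm can. A call with a gripper value outside its range is refused whole. The fingers move at their own pace and stop on an object; the grip force is fixed at half the most. Time passes only in rows, so rows that repeat a pose let the fingers close. It gives the time, the measured TCP pose, the force and the opening at its end, in the units of the state.
- read_state(): the state, without advancing time (a new reading comes with each control period).
- get_image(name): name is "scene" or "top" or "wrist"; returns the picture (420x560x3 uint8, blue, green, red); there is no depth.
- camera_params(name): a dict with "mtx" (3x3 intrinsics, pixels), "rvec" (rotation vector, rad) and "tvec" (3), from world to camera coordinates, as OpenCV has them; the wrist camera has in their place "tool_from_camera" (4x4, takes a point from camera to tool coordinates, whose origin is the TCP and whose axes are the flange's). Camera axes: x right, y down, z forward; pixel columns grow to the right and rows downward; lengths in mm; the calibration is good to about 2 mm. A picture is of the moment at which its call begins: read the wrist's pose just before it. camera_params takes no time and is no camera call.
- job_done(): hands the job in, once; it reports no verdict.
The state is a dict: "clock": time; "joints": joint angles; "joint_vel": joint speeds; "joint_efforts": joint torques, N m; "position": TCP position; "ee_rot": TCP orientation; "contact_force": force on the tool from outside, world axes, zero at the start; "wrist_torque": the same for the moment, N m; "gripper_width": finger opening in mm.
Only numpy, scipy, OpenCV 4.12 (cv2) and the standard library are available. Lean on these libraries where they do the work, as an engineer would, in place of code of your own. Each camera call takes 0.05 s, during which the arm holds its last target.

TASK

Take the square-socket key out of the tool rack, set it over the square head of the leaning clamp bolt on the foot of the handpiece holder, in line with the bolt, and feel gently for the flats until the socket drops fully home before you start to turn. Then turn the bolt about a quarter turn clockwise with the key kept in line with it, let go and leave the key standing on the bolt. Do not force anything, leave the screwdriver in the rack and the other things on the counter where they are.

Things in the scene. Friction and masses are not known exactly. Their poses are not given: they have to be found in the camera images.
- key: loose socket key upright in one rack pocket, 0.2 kg, 124 mm tall. Origin: centre of its underside, the socket's open mouth; z runs up the key. Steel socket 28 x 28 mm outside, 0 to 40 mm up, with a square hole 21 x 21 mm, 28 mm deep from the mouth; round shank 12 mm thick; grey square handle 24 x 24 mm from 76 to 124 mm up. Flats of hole and handle are parallel to the key's x and y.
- rack: fixed white plastic block 66 (x) x 160 (y) x 36 mm high, origin at the centre of its underside; two square pockets 34 x 34 mm at y = -45 and +45 mm, their floors 8 mm above the underside. One holds the key, the other the screwdriver.
- driver: loose screwdriver, bystander, upright in the other pocket: 114 mm tall, round grey handle 24 mm thick, thin shank; origin at the centre of its underside. Leave it there.
- foot: fixed white foot of the handpiece holder, plate 190 x 90 x 22 mm from x = -60 to +130 mm; origin at its underside straight below the bolt seat. At x = +100 mm stands a post 18 mm thick (collar 40 mm), 215 mm tall, with a fork at its top pointing to +x. An aluminium pad 82 x 78 mm with a sloping face carries the bolt.
- bolt_seat (a point): where the bolt's axis leaves the pad's face, 47 mm above the counter. z: the bolt's axis, outward, leaning 0.21 rad from vertical towards the foot's -x; y: the foot's y. Along z: neck 12 mm thick to 8 mm, square head 18 x 18 mm from 8 to 32 mm, cone to 38 mm, 8 mm thick there. The head's flats start turned up to 0.6 rad either way from this x and y: not measured, feel or see it.
- bolt_tip (a point): top of the bolt on its axis at the start, 38 mm out from bolt_seat, same axes; it does not move with the bolt. A socket off the flats rests on the head's corners, its mouth about 6 mm below this point (32 mm off the pad); home, its mouth is 28 mm below it (10 mm off the pad) and the cone meets the hole's bottom. Play of socket on head: 1.5 mm to each side, 0.18 rad in turning.
- bolt (a joint): turn of the bolt in rad from its start at 0, growing clockwise seen from above; range -1 to 3.2. Thread friction 0.09 N m; the bolt sinks 1.6 mm per rad. It also rides on a spring: pressed along its axis it gives way from 2 N on, 0.67 mm per N, up to 6 mm at 11 N, where it stops hard. A key left standing on it leans by its play, up to 0.2 rad.
- bowl: loose steel bowl, 90 mm wide, 35 mm high; bystander, leave it; origin at the centre of its underside.
- cup: loose blue cup, 68 mm wide, 85 mm high; bystander, leave it; origin at the centre of its underside.
- jar: loose clear jar with white cap, 56 mm wide, 60 mm high, stands between the rack and the foot; bystander, leave it; origin at the centre of its underside.
- wax: loose cardboard box 70 x 45 x 22 mm; bystander, leave it; origin at the centre of its underside.
- mirror: loose steel mouth mirror lying flat, 145 mm long, 8 mm thick; bystander, leave it; origin at the centre of its underside.
- tape: loose clear reel 60 mm wide, 24 mm high; bystander, leave it; origin at the centre of its underside.

How it is judged:
By the outcome, as a careful person would: the job done as asked, in the order asked, and still so for the second after the job is handed in, with the robot touching nothing.
It also fails if it takes over 72 s, if anything falls off the work surface, if the arm or the gripper's body presses on something with over 40 N, if the wrist force passes 120 N, or if a joint passes its speed limit or range.

## Working session

There is one attempt and no reset: what is moved stays moved. The work goes in short steps, Python scripts to look and compute and a tool call to move; the robot and the scene stay as the last step left them, time stands still between calls to the robot, and variables do not carry over. Pictures are saved under pics/ and viewed, and the job is handed in when it is done.

Besides the shell and the picture viewer there is one more tool, called after "Emit:" in YAML: its name, and indented under it one key for each argument. send_rows: Moves the arm, as the interface text tells. Its arguments: {"type":"object","properties":{"translation":{"type":"array","items":{"type":"array","items":{"type":"number"}}},"yaw":{"type":"array","items":{"type":"number"}},"fingers":{"type":"array","items":{"type":"number"}}},"required":["translation","yaw","fingers"]}

```bash
ls; mkdir -p pics
python3 - <<'E'
from bench import *
import cv2
s=read_state();print(s)
for n in("scene","top","wrist"):
    cv2.imwrite(f"pics/{n}0.png",get_image(n));print(n,camera_params(n))
E
```

```text
pics
{'clock': 0.0, 'joints': array([-9.76411698e-01,  3.85519698e-01,  6.61983423e-03, -5.05262676e-04,
       -1.19398325e+00, -2.58604194e-01]), 'joint_vel': array([-0.00098229,  0.00096281,  0.00098424, -0.00143723,  0.00058762,
        0.00049275]), 'joint_efforts': array([-9.93564172e-04, -3.92292202e+01,  1.88395000e+01,  4.18604672e+00,
       -4.76466928e-03, -1.83275603e-06]), 'position': array([ 205.76997824, -589.53522931,  230.24055096]), 'ee_rot': array([-1.67010616e-01,  9.85954517e-01,  1.04706299e-03, -2.17855984e-04]), 'contact_force': array([-0.56248744,  0.09652922,  0.67624842]), 'wrist_torque': array([-0.02836888,  0.00326471, -0.00016846]), 'gripper_width': 85.34134424355722}
scene {'mtx': array([[519.54504258,   0.        , 275.27975206],
       [  0.        , 519.54504258, 210.8296217 ],
       [  0.        ,   0.        ,   1.        ]]), 'rvec': array([ 1.89406491,  1.37443894, -0.64563422]), 'tvec': array([-159.57494247, -265.65995303, 1690.06503771])}
top {'mtx': array([[500.20973228,   0.        , 287.34021043],
       [  0.        , 500.20973228, 215.00162001],
       [  0.        ,   0.        ,   1.        ]]), 'rvec': array([ 2.193583  , -2.16661647,  0.07587951]), 'tvec': array([   4.10225482,  534.74784146, 1407.77560556])}
wrist {'mtx': array([[331.55123582,   0.        , 286.74731576],
       [  0.        , 331.55123582, 207.59097895],
       [  0.        ,   0.        ,   1.        ]]), 'tool_from_camera': array([[-5.21933728e-04, -9.57448580e-01, -2.88603438e-01,
         7.37367735e+01],
       [ 9.99999526e-01, -2.62623458e-04, -9.37220380e-04,
        -8.67188226e-01],
       [ 8.21546289e-04, -2.88603791e-01,  9.57448263e-01,
        -1.42837218e+02],
       [ 0.00000000e+00,  0.00000000e+00,  0.00000000e+00,
         1.00000000e+00]])}
```

View pics/scene0.png

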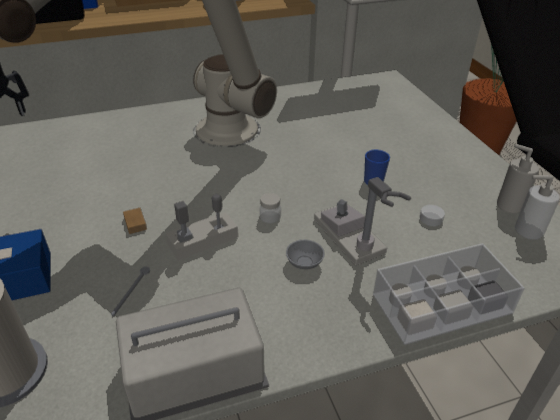

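View pics/top0.png

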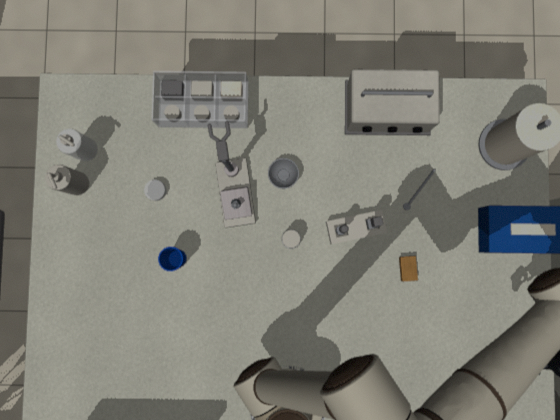

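View pics/wrist0.png

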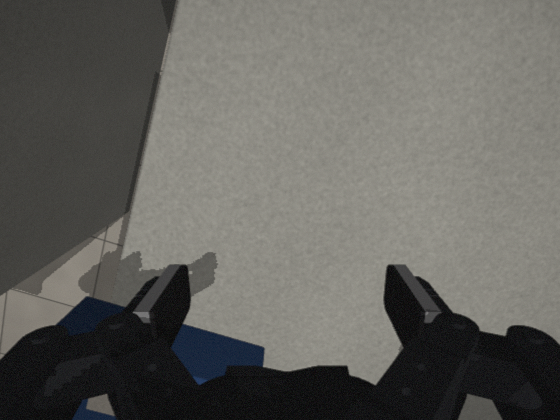

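Run:
```python
import cv2
s=cv2.imread('pics/scene0.png');t=cv2.imread('pics/top0.png')
cv2.imwrite('pics/s0a.png',cv2.resize(s[170:280,110:250],None,fx=5,fy=5,interpolation=2))
cv2.imwrite('pics/s0b.png',cv2.resize(s[150:270,300:440],None,fx=5,fy=5,interpolation=2))
cv2.imwrite('pics/t0a.png',cv2.resize(t[195:255,315:395],None,fx=9,fy=9,interpolation=2))
cv2.imwrite('pics/t0b.png',cv2.resize(t[115:235,190:310],None,fx=5,fy=5,interpolation=2))
```

```text
(no output)
```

View pics/s0a.png

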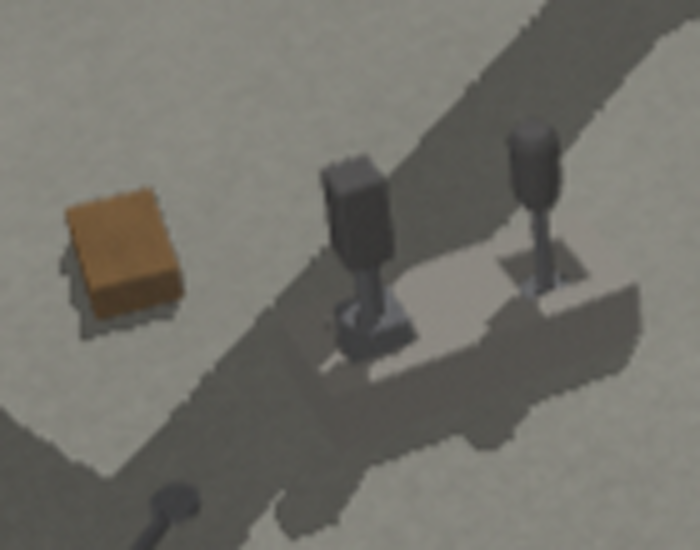

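View pics/s0b.png

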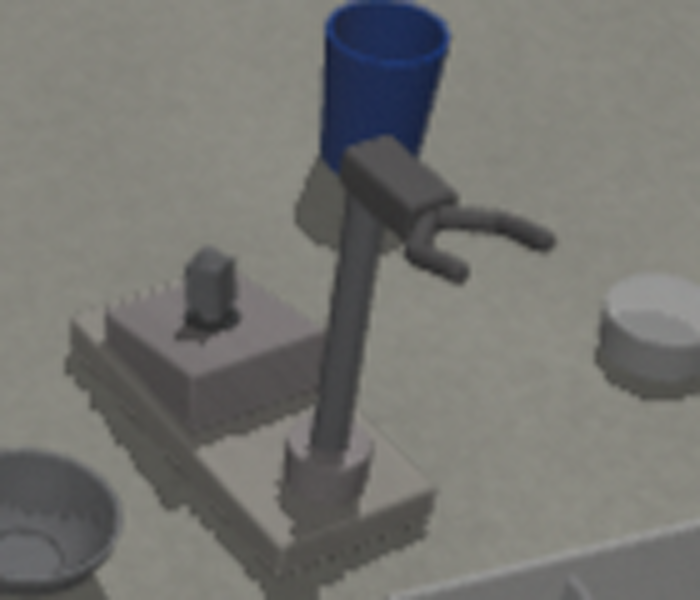

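View pics/t0a.png

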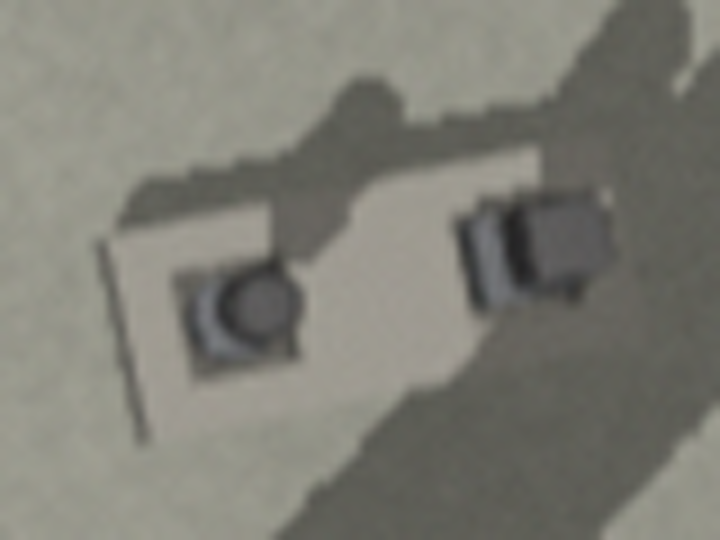

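View pics/t0b.png

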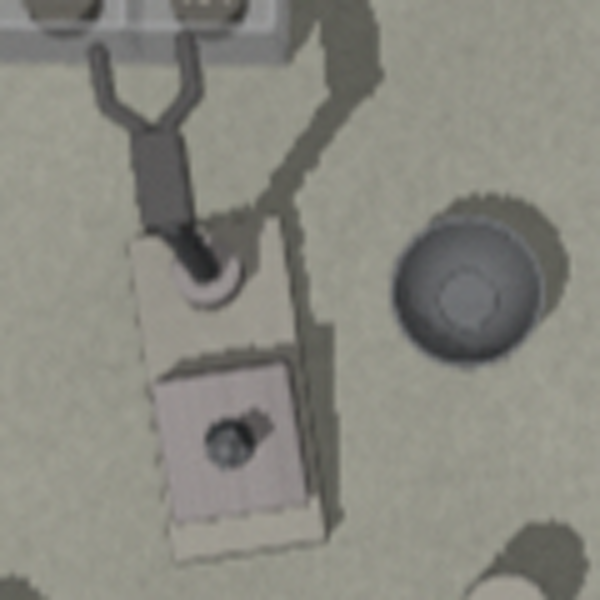

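```bash
cat > h.py <<'E'
import numpy as np,cv2
from bench import *
from scipy.optimize import least_squares
from scipy.spatial.transform import Rotation as R
P={n:camera_params(n) for n in("scene","top","wrist")}
def proj(n,pts):
    c=P[n];return cv2.projectPoints(np.float64(pts).reshape(-1,1,3),c['rvec'],c['tvec'],c['mtx'],None)[0].reshape(-1,2)
def onz(n,uv,z):
    c=P[n];Rm=cv2.Rodrigues(c['rvec'])[0];C=-Rm.T@c['tvec'];d=Rm.T@np.linalg.inv(c['mtx'])@np.array([*uv,1.]);return C+d*(z-C[2])/d[2]
def wcam(s):
    T=np.eye(4);T[:3,:3]=R.from_quat(s['ee_rot']).as_matrix();T[:3,3]=s['position'];return T@P['wrist']['tool_from_camera']
def wproj(s,pts):
    M=np.linalg.inv(wcam(s));p=(M[:3,:3]@np.float64(pts).reshape(-1,3).T).T+M[:3,3];q=(P['wrist']['mtx']@p.T).T;return q[:,:2]/q[:,2:]
def wonz(s,uv,z):
    M=wcam(s);C=M[:3,3];d=M[:3,:3]@np.linalg.inv(P['wrist']['mtx'])@np.array([*uv,1.]);return C+d*(z-C[2])/d[2]
E
python3 - <<'E'
from h import *
T=lambda u,v:(190+u/5,115+v/5); S=lambda u,v:(300+u/5,150+v/5)
L=.21
def axis(x,y,a,h): # bolt point
    return
obs=[('top',(-60,45,22),T(175,560)),('top',(-60,-45,22),T(325,541)),('top',(130,45,22),T(132,240)),
('scene',(130,-45,22),S(285,550)),('scene',(130,45,22),S(435,490)),('scene',(-60,-45,22),S(72,318)),
('top',(-38*np.sin(L),0,47+38*np.cos(L)),T(230,440)),('scene',(-38*np.sin(L),0,47+38*np.cos(L)),S(210,250))]
def W(p,b):
    c,s=np.cos(p[2]),np.sin(p[2]);return (p[0]+c*b[0]-s*b[1],p[1]+s*b[0]+c*b[1],b[2])
f=lambda p:np.concatenate([proj(n,W(p,b))[0]-uv for n,b,uv in obs])
r=least_squares(f,[600,100,0.15]);print(r.x);print(f(r.x).reshape(-1,2).round(1))
K=lambda u,v:(315+u/9,195+v/9)
for uv in [(522,198),(597,190),(614,262),(532,283)]: print('key top',onz('top',K(*uv),132).round(1))
print('key scene',onz('scene',(110+348/5,170+172/5),132))
for uv in [(105,238),(540,150),(145,440)]: print('rack',onz('top',K(*uv),36).round(1))
for uv in [(290,238)]: print('jar',onz('top',uv,60))
print('drv',onz('top',K(262,305),122))
for uv in [(283,173)]: print('bowl',onz('top',uv,35))
for uv in [(172,258)]: print('cup',onz('top',uv,85))
E
```

```text
[5.64974124e+02 1.55025562e+02 1.63609994e-01]
[[-0.6 -0.1]
 [ 0.6 -1.1]
 [-1.4 -1.4]
 [-1.2  0.1]
 [ 0.4 -0.2]
 [-1.1 -0.3]
 [-1.   1.4]
 [-0.5  0.4]]
key top [ 523.7 -215.1  132. ]
key top [ 526.3 -237.   132. ]
key top [ 505.3 -241.9  132. ]
key top [ 498.9 -218.   132. ]
key scene [ 514.08587597 -229.60562728  132.        ]
rack [ 516.6 -100.5   36. ]
rack [ 545.9 -236.6   36. ]
rack [ 453.6 -113.4   36. ]
jar [467.96611188   2.30768427  60.        ]
drv [ 491.9793139  -140.45534006  122.        ]
bowl [653.14095935  24.46773251  35.        ]
cup [409.08348524 321.45744153  85.        ]
```

Emit:
send_rows:
  translation:
    - [-0.02,0.012,0]
    - [-0.06,0.035,0]
    - [-0.1,0.06,0]
    - [-0.14,0.082,-0.005]
    - [-0.18,0.105,-0.01]
    - [-0.22,0.128,-0.01]
    - [-0.26,0.152,-0.015]
    - [-0.3,0.175,-0.02]
    - [-0.34,0.2,-0.02]
    - [-0.38,0.222,-0.02]
    - [-0.405,0.238,-0.02]
    - [-0.41,0.24,-0.02]
  yaw: [0,1,2,3,4,5,6,7,7,7,7,7]
  fingers: [0,0,0,0,0,0,0,0,0,0,0,0]

```text
clock: 1.35
position: [515.5, -225.5, 250.3]
ee_rot: [-0.109, 0.994, 0.001, -0.0]
contact_force: [-0.7, 1.0, -0.1]
gripper_width: 85.3
```

Run:
```python
from h import *
s=read_state();print(s['clock'],s['joints'].round(3),s['position'].round(1),s['ee_rot'].round(4))
im=get_image('wrist');cv2.imwrite('pics/w1.png',im)
```

```text
1.35 [-0.125  0.267 -0.115 -0.002 -1.19  -1.227] [ 515.5 -225.5  250.3] [-1.085e-01  9.941e-01  1.000e-03 -4.000e-04]
```

View pics/w1.png

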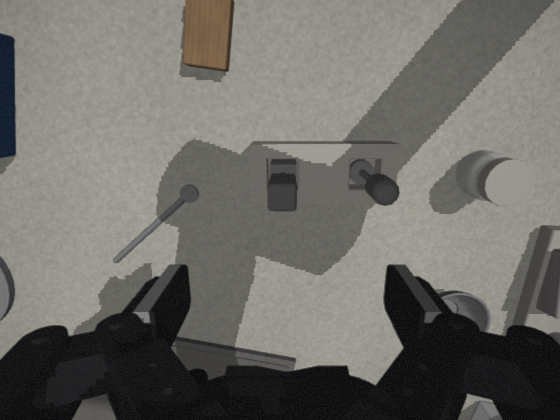

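Run:
```python
from h import *
im=cv2.imread('pics/w1.png')
cv2.imwrite('pics/w1a.png',cv2.resize(cv2.convertScaleAbs(im[130:230,240:420],alpha=1.8),None,fx=4,fy=4,interpolation=2))
```

```text
(no output)
```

View pics/w1a.png

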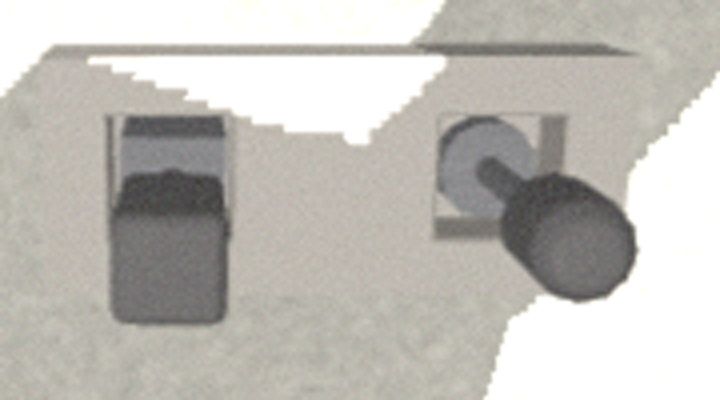

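Run:
```python
from h import *
s=read_state()
Q=[wonz(s,(240+u/4,130+v/4),132) for u,v in [(112,214),(227,214),(227,323),(112,323)]]
Q=np.array(Q);print(Q.round(1),Q.mean(0));e=Q[1]-Q[0];print(np.linalg.norm(e),np.arctan2(e[1],e[0])-np.pi/2)
Rm=R.from_quat(s['ee_rot']).as_matrix();print(Rm.round(3),Rm.T@(Q.mean(0)-s['position']))
Q=[wonz(s,(240+u/4,130+v/4),36) for u,v in [(107,115),(230,115),(435,115),(567,115)]]
print(np.round(Q,1))
```

```text
[[ 503.6 -245.2  132. ]
 [ 498.7 -222.6  132. ]
 [ 521.1 -217.5  132. ]
 [ 526.1 -240.7  132. ]] [ 512.38010054 -231.5046526   132.        ]
23.142266452922673 0.21573575865820427
[[-0.977 -0.215 -0.001]
 [-0.215  0.977  0.002]
 [ 0.001  0.002 -1.   ]] [  3.66629972  -4.69913188 118.27078689]
[[ 499.3 -252.7   36. ]
 [ 492.2 -220.3   36. ]
 [ 480.4 -166.4   36. ]
 [ 472.8 -131.6   36. ]]
```

Emit:
send_rows:
  translation:
    - [0.003,-0.004,0.015]
    - [0.003,-0.004,0.05]
    - [0.003,-0.004,0.09]
    - [0.003,-0.004,0.125]
    - [0.003,-0.004,0.15]
    - [0.003,-0.004,0.159]
    - [0.003,-0.004,0.16]
    - [0.003,-0.004,0.16]
  yaw: [0,0,0,0,0,0,0,0]
  fingers: [0,0,0,0,0,0,0,0]

```text
clock: 2.2
position: [513.4, -231.3, 91.4]
ee_rot: [-0.108, 0.994, 0.001, 0.0]
contact_force: [0.2, 0.4, 0.3]
gripper_width: 85.7
```

Emit:
send_rows:
  translation:
    - [0,0,0]
    - [0,0,0]
    - [0,0,0]
    - [0,0,0]
    - [0,0,0]
    - [0,0,0]
    - [0,0,0]
    - [0,0,0]
  yaw: [0,0,0,0,0,0,0,0]
  fingers: [60,120,150,180,200,220,255,255]

```text
clock: 3.0
position: [513.7, -231.3, 91.9]
ee_rot: [-0.108, 0.994, 0.0, 0.001]
contact_force: [-1.2, 2.1, 5.2]
gripper_width: 23.5
```

Run:
```python
from h import *
s=read_state();print(s['clock'],s['joints'].round(3),s['position'].round(1),s['ee_rot'].round(4),s['contact_force'],s['gripper_width'])
im=get_image('wrist');cv2.imwrite('pics/w2.png',im)
im=get_image('scene')[150:290,110:290];cv2.imwrite('pics/s2.png',cv2.resize(im,None,fx=4,fy=4,interpolation=2))
```

```text
3.0 [-1.360e-01  4.200e-01 -3.260e-01 -1.000e-03 -8.230e-01 -1.217e+00] [ 513.7 -231.3   91.9] [-1.081e-01  9.941e-01  4.000e-04  6.000e-04] [-1.15975447  2.06593964  5.23381596] 23.504472240754378
```

View pics/s2.png

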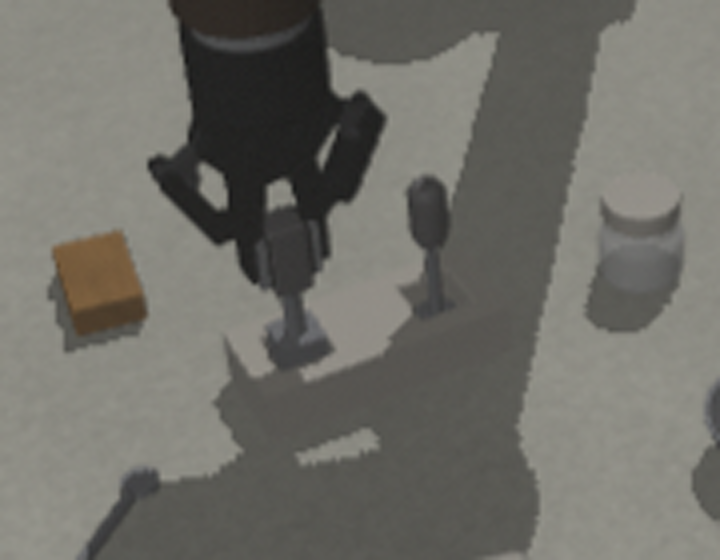

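View pics/w2.png

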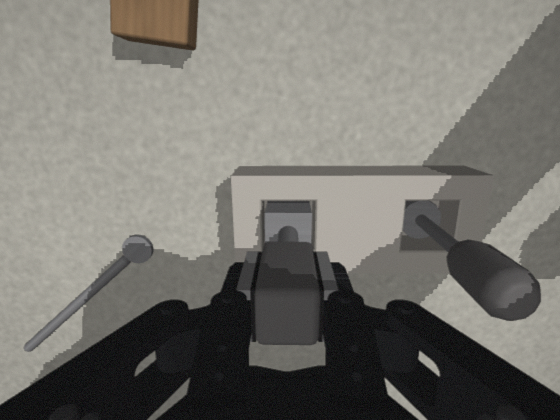

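Emit:
send_rows:
  translation:
    - [0,0,-0.01]
    - [0,0,-0.04]
    - [0,0,-0.08]
    - [-0.01,0,-0.12]
    - [-0.02,0.03,-0.16]
    - [-0.04,0.06,-0.2]
    - [-0.06,0.1,-0.24]
    - [-0.08,0.14,-0.27]
    - [-0.1,0.18,-0.3]
    - [-0.12,0.21,-0.32]
    - [-0.13,0.23,-0.33]
    - [-0.13,0.23,-0.33]
  yaw: [0,0,0,0,0,0,0,0,0,0,0,0]
  fingers: [255,255,255,255,255,255,255,255,255,255,255,255]

```text
clock: 4.3
position: [592.3, 24.7, 423.6]
ee_rot: [-0.11, 0.994, 0.001, 0.002]
contact_force: [-0.8, -0.3, -2.9]
gripper_width: 23.5
```

Run:
```python
from h import *
s=read_state();print(s['clock'],s['joints'].round(3),s['position'].round(1),s['ee_rot'].round(4),s['contact_force'],s['gripper_width'])
print(R.from_quat(s['ee_rot']).as_matrix().round(4))
im=get_image('wrist');cv2.imwrite('pics/w3.png',im)
```

```text
4.3 [ 3.140e-01  2.650e-01  3.020e-01 -1.000e-03 -1.603e+00 -1.664e+00] [592.3  24.7 423.6] [-0.1103  0.9939  0.001   0.0023] [-0.79495787 -0.29871758 -2.86106146] 23.532467965133296
[[-0.9757 -0.2192  0.0044]
 [-0.2192  0.9757  0.0025]
 [-0.0049  0.0015 -1.    ]]
```

View pics/w3.png

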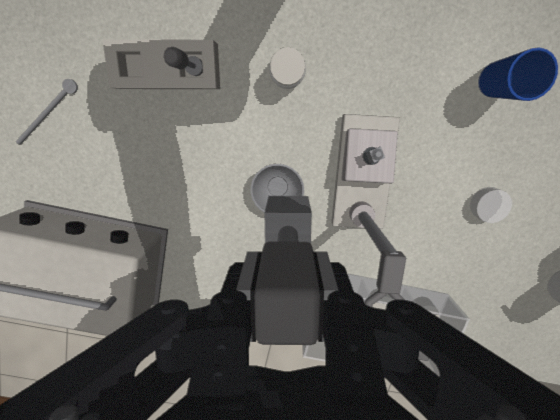

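Emit:
send_rows:
  translation:
    - [-0.002,-0.03,0]
    - [-0.005,-0.06,0]
    - [-0.01,-0.088,0]
    - [-0.05,-0.09,0]
    - [-0.1,-0.093,0]
    - [-0.15,-0.096,0]
    - [-0.19,-0.098,0]
    - [-0.22,-0.1,0]
    - [-0.25,-0.102,0]
    - [-0.27,-0.103,0]
    - [-0.29,-0.104,0]
    - [-0.29,-0.104,0]
  yaw: [0,0,0,0,0,0,0,0,0,0,0,0]
  fingers: [255,255,255,255,255,255,255,255,255,255,255,255]

```text
clock: 5.55
position: [853.2, -14.7, 395.4]
ee_rot: [-0.109, 0.994, -0.003, 0.018]
contact_force: [0.3, -0.5, -2.6]
gripper_width: 23.2
```

```bash
cat > st.py <<'E'
from h import *
s=read_state();print(s['clock'],s['joints'].round(3),s['position'].round(1),s['ee_rot'].round(4),'F',s['contact_force'].round(2),'M',s['wrist_torque'].round(3),s['gripper_width'].round(2))
M=R.from_quat(s['ee_rot']).as_matrix();print(M.round(4));z=M[:,2];print('tilt',np.arccos(-z[2]).round(4),'az',np.arctan2(z[1],z[0]).round(3))
E
python3 st.py
```

```text
Traceback (most recent call last):
  File "st.py", line 2, in <module>
    s=read_state();print(s['clock'],s['joints'].round(3),s['position'].round(1),s['ee_rot'].round(4),'F',s['contact_force'].round(2),'M',s['wrist_torque'].round(3),s['gripper_width'].round(2))
                                                                                                                                                                    ^^^^^^^^^^^^^^^^^^^^^^^^
AttributeError: 'float' object has no attribute 'round'
```

```bash
sed -i "s/s\['gripper_width'\].round(2)/s['gripper_width']/" st.py; python3 st.py
```

```text
5.55 [ 0.174  0.93   1.407  0.008 -2.011 -1.522] [853.2 -14.7 395.4] [-0.1094  0.9938 -0.0026  0.0183] F [ 0.33 -0.46 -2.62] M [0.013 0.166 0.005] 23.218890108576332
[[-0.9754 -0.2174  0.0369]
 [-0.2176  0.976  -0.0012]
 [-0.0358 -0.0092 -0.9993]]
tilt 0.0369 az -0.032
```

Emit:
send_rows:
  translation:
    - [-0.03,-0.001,0]
    - [-0.06,-0.003,0]
    - [-0.09,-0.005,0]
    - [-0.1,-0.005,0]
    - [-0.1,-0.005,0]
  yaw: [0,0,0,0,0]
  fingers: [255,255,255,255,255]

```text
clock: 6.05
position: [885.5, 2.2, 359.9]
ee_rot: [-0.11, 0.993, -0.006, 0.035]
contact_force: [-0.0, 0.3, -2.5]
gripper_width: 23.6
```

```bash
python3 st.py
```

```text
6.05 [ 0.19   0.975  1.407  0.018 -1.933 -1.534] [885.5   2.2 359.9] [-0.1096  0.9933 -0.0056  0.0352] F [-0.01  0.34 -2.53] M [0.054 0.194 0.003] 23.59621210984284
[[-0.9735 -0.2174  0.0712]
 [-0.2182  0.9759 -0.0033]
 [-0.0687 -0.0188 -0.9975]]
tilt 0.0713 az -0.047
```

Emit:
send_rows:
  translation:
    - [0.03,0.03,-0.03]
    - [0.03,0.07,-0.06]
    - [0.02,0.12,-0.064]
    - [0.01,0.165,-0.064]
    - [0,0.21,-0.064]
    - [-0.01,0.24,-0.064]
    - [-0.05,0.255,-0.062]
    - [-0.09,0.265,-0.06]
    - [-0.13,0.28,-0.058]
    - [-0.15,0.285,-0.055]
    - [-0.15,0.285,-0.055]
  yaw: [0,0,0,0,0,0,0,0,0,0,0]
  fingers: [255,255,255,255,255,255,255,255,255,255,255]

```text
clock: 7.15
position: [853.0, 271.1, 360.3]
ee_rot: [-0.109, 0.993, -0.003, 0.052]
contact_force: [-0.6, 0.3, -3.6]
gripper_width: 23.4
```

```bash
python3 st.py
```

```text
7.15 [ 0.503  0.981  1.406  0.049 -1.902 -1.836] [853.  271.1 360.3] [-0.1092  0.9926 -0.0034  0.0522] F [-0.56  0.29 -3.61] M [-0.016  0.192  0.016] 23.422084725131853
[[-0.9707 -0.2165  0.1044]
 [-0.2172  0.9761  0.0046]
 [-0.1029 -0.0182 -0.9945]]
tilt 0.1047 az 0.044
```

Emit:
send_rows:
  translation:
    - [-0.04,0.011,-0.004]
    - [-0.08,0.022,-0.008]
    - [-0.12,0.033,-0.012]
    - [-0.16,0.044,-0.016]
    - [-0.2,0.055,-0.02]
    - [-0.2,0.055,-0.02]
  yaw: [0,0,0,0,0,0]
  fingers: [255,255,255,255,255,255]

```text
clock: 7.75
position: [874.8, 304.8, 324.0]
ee_rot: [-0.109, 0.992, -0.0, 0.07]
contact_force: [0.3, 0.6, -2.6]
gripper_width: 23.4
```

```bash
python3 st.py
```

```text
7.75 [ 0.527  1.026  1.407  0.059 -1.822 -1.86 ] [874.8 304.8 324. ] [-1.094e-01  9.915e-01 -4.000e-04  7.030e-02] F [ 0.31  0.6  -2.63] M [-0.047  0.377 -0.008] 23.369920686807202
[[-0.9662 -0.2168  0.1395]
 [-0.2169  0.9761  0.0146]
 [-0.1393 -0.0162 -0.9901]]
tilt 0.1407 az 0.104
```

Emit:
send_rows:
  translation:
    - [0.02,-0.006,-0.04]
    - [0.03,-0.012,-0.08]
    - [0.0,0.0,-0.085]
    - [-0.04,0.011,-0.085]
    - [-0.08,0.022,-0.085]
    - [-0.12,0.033,-0.085]
    - [-0.16,0.044,-0.085]
    - [-0.16,0.044,-0.085]
  yaw: [0,0,0,0,0,0,0,0]
  fingers: [255,255,255,255,255,255,255,255]

```text
clock: 8.55
position: [863.2, 320.9, 354.6]
ee_rot: [-0.11, 0.99, 0.003, 0.087]
contact_force: [0.1, 0.2, -2.2]
gripper_width: 23.4
```

```bash
python3 st.py
```

```text
8.55 [ 0.553  0.995  1.407  0.072 -1.821 -1.88 ] [863.2 320.9 354.6] [-0.1096  0.9901  0.0026  0.0874] F [ 0.14  0.23 -2.2 ] M [-0.022  0.459 -0.018] 23.382346146516507
[[-0.9607 -0.2175  0.1725]
 [-0.2166  0.976   0.0244]
 [-0.1737 -0.014  -0.9847]]
tilt 0.1751 az 0.14
```

Emit:
send_rows:
  translation:
    - [-0.04,0.011,-0.004]
    - [-0.08,0.022,-0.008]
    - [-0.12,0.033,-0.012]
    - [-0.16,0.044,-0.016]
    - [-0.2,0.055,-0.02]
    - [-0.2,0.055,-0.02]
  yaw: [0,0,0,0,0,0]
  fingers: [255,255,255,255,255,255]

```text
clock: 9.15
position: [881.2, 347.5, 328.4]
ee_rot: [-0.11, 0.988, 0.006, 0.106]
contact_force: [-0.3, -0.2, -2.3]
gripper_width: 23.4
```

```bash
python3 st.py
```

```text
9.15 [ 0.571  1.03   1.407  0.083 -1.751 -1.897] [881.2 347.5 328.4] [-0.1096  0.9883  0.0065  0.1059] F [-0.34 -0.19 -2.33] M [-0.09   0.6   -0.041] 23.435183835006786
[[-0.9535 -0.2181  0.2079]
 [-0.2154  0.9759  0.036 ]
 [-0.2107 -0.0104 -0.9775]]
tilt 0.2126 az 0.172
```

Emit:
send_rows:
  translation:
    - [0.01,-0.005,-0.04]
    - [0.04,-0.015,-0.08]
    - [0.08,-0.027,-0.09]
    - [0.125,-0.041,-0.098]
    - [0.17,-0.056,-0.105]
    - [0.215,-0.071,-0.113]
    - [0.26,-0.086,-0.121]
    - [0.3,-0.099,-0.127]
    - [0.335,-0.11,-0.132]
    - [0.356,-0.116,-0.115]
    - [0.366,-0.115,-0.075]
    - [0.371,-0.115,-0.05]
  yaw: [0,0,0,0,0,0,0,0,0,0,0,0]
  fingers: [255,255,255,255,255,255,255,255,255,255,255,255]

```text
clock: 10.35
position: [540.1, 152.6, 299.4]
ee_rot: [-0.109, 0.988, 0.007, 0.106]
contact_force: [-0.1, 0.1, -3.3]
gripper_width: 23.4
```

```bash
python3 st.py;python3 - <<'E'
from h import *
im=get_image('wrist');cv2.imwrite('pics/w4.png',im)
E
```

```text
10.35 [ 0.612  0.127 -0.227  0.104 -1.026 -2.008] [540.1 152.6 299.4] [-0.1094  0.9883  0.0071  0.1058] F [-0.13  0.11 -3.32] M [-0.106  0.521  0.028] 23.36205094096807
[[-0.9537 -0.2177  0.2077]
 [-0.2147  0.976   0.0373]
 [-0.2108 -0.009  -0.9775]]
tilt 0.2126 az 0.178
```

View pics/w4.png

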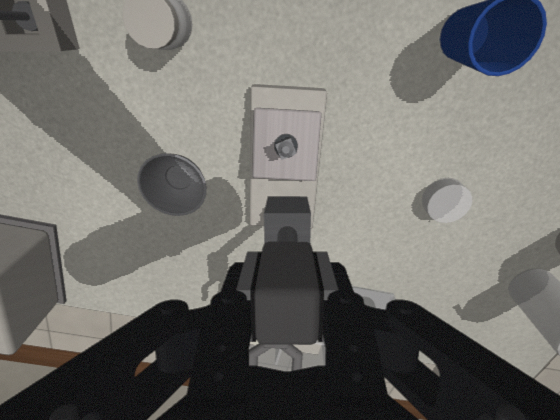

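Run:
```python
import cv2
im=cv2.imread('pics/w4.png')
cv2.imwrite('pics/w4a.png',cv2.resize(cv2.convertScaleAbs(im[120:180,250:330],alpha=1.5),None,fx=9,fy=9,interpolation=2))
cv2.imwrite('pics/w4b.png',cv2.resize(im[80:240,210:350],None,fx=4,fy=4,interpolation=2))
```

```text
(no output)
```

View pics/w4a.png

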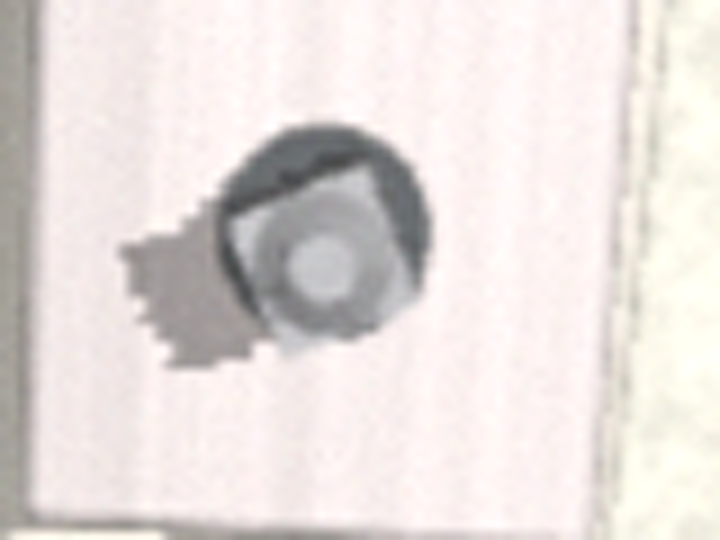

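View pics/w4b.png

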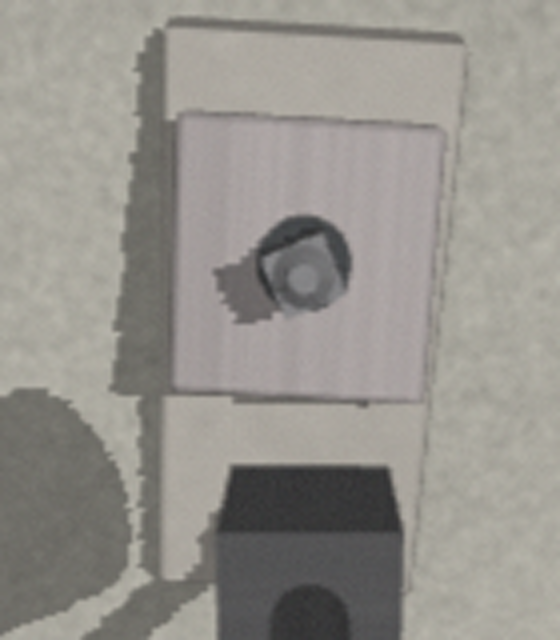

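Run:
```python
from h import *
im=cv2.imread('pics/w4.png')
cv2.imwrite('pics/w4c.png',cv2.resize(cv2.convertScaleAbs(im[185:355,220:360],alpha=2.5),None,fx=4.5,fy=4.5,interpolation=2))
T=np.linalg.inv(P['wrist']['tool_from_camera'])
def tp(p):
    p=np.float64(p).reshape(-1,3);q=(T[:3,:3]@p.T).T+T[:3,3];q=(P['wrist']['mtx']@q.T).T;return q[:,:2]/q[:,2:]
# key points tool frame, mouth at z=m
for m in (80,84):
  pts=[(14,-14,m-40),(14,14,m-40),(14,-14,m),(14,14,m),(12,-12,m-124),(12,12,m-124),(-12,-12,m-124),(-12,12,m-124),(12,-12,m-76),(12,12,m-76)]
  print(m,((tp(pts)-[220,185])*4.5).round(0).tolist())
```

```text
80 [[200.0, 135.0], [417.0, 135.0], [217.0, 54.0], [398.0, 54.0], [155.0, 505.0], [473.0, 505.0], [163.0, 769.0], [463.0, 769.0], [197.0, 258.0], [423.0, 258.0]]
84 [[202.0, 125.0], [415.0, 125.0], [218.0, 48.0], [397.0, 48.0], [159.0, 477.0], [467.0, 477.0], [168.0, 734.0], [458.0, 734.0], [200.0, 243.0], [420.0, 243.0]]
```

View pics/w4c.png

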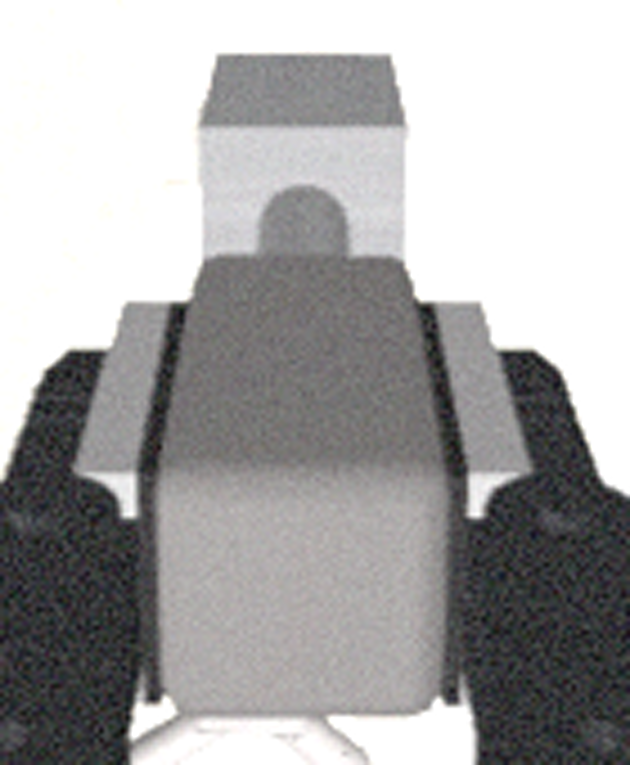

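```bash
cat > fitk.py <<'E'
from h import *
T=np.linalg.inv(P['wrist']['tool_from_camera'])
def tp(p):
    p=np.float64(p).reshape(-1,3);q=(T[:3,:3]@p.T).T+T[:3,3];q=(P['wrist']['mtx']@q.T).T;return q[:,:2]/q[:,2:]
E
python3 - <<'E'
from fitk import *
obs=[((14,-14,40),(200,125)),((14,14,40),(405,125)),((14,-14,0),(217,54)),((14,14,0),(392,54))]
rows=[((12,0,76),258),((12,0,124),472),((-12,0,124),712)]
C=lambda uv:np.array(uv)/4.5+[220,185]
def K(p,b): # key->tool, z flipped ; pivot at height 104(handle)
    b=np.float64(b);r=R.from_euler('yx',[p[3],p[4]]).as_matrix();v=np.array([b[0],b[1],-(b[2]-104)]);return r@v+[p[0],p[1],p[2]-104]
def f(p):
    a=[tp(K(p,b))[0]-C(uv) for b,uv in obs];o=np.concatenate(a)
    return np.concatenate([o,[tp(K(p,b))[0,1]-(v/4.5+185) for b,v in rows],[p[2]/20-84/20]])
r=least_squares(f,[0,0,84,0,0]);print(r.x.round(3),f(r.x).round(2))
print('mouth centre in tool',K(r.x,(0,0,0)).round(2))
for fix in (0,):
    g=lambda q:f([q[0],q[1],q[2],0,0]);r=least_squares(g,[0,0,84]);print(r.x,g(r.x).round(2))
E
```

```text
[-4.0060e+00 -1.3410e+00  9.1745e+01  1.3000e-02 -8.0000e-03] [ 0.07  1.21 -0.05  1.33  0.29 -0.46 -0.31 -0.38 -2.26  0.45  0.09  0.39]
mouth centre in tool [-2.7  -0.47 91.73]
[-2.55477969 -0.66206179 89.42828857] [ 0.04  1.34  0.43  1.33 -0.15  0.15 -0.41  0.14 -2.64 -0.54  0.74  0.27]
```

```bash
cat > bolt.py <<'E'
from h import *
def frame(p): # x,y,footyaw
    x,y,a=p[:3]
    Rf=R.from_euler('z',a).as_matrix(); Rb=Rf@R.from_euler('y',-.21).as_matrix()
    return np.array([x,y,47.]),Rf,Rb
E
python3 - <<'E'
from bolt import *
s=read_state()
A=lambda u,v:np.array([250+u/9,120+v/9]);B=lambda u,v:np.array([210+u/4,80+v/4])
h=9
def pts(p):
    S,Rf,Rb=frame(p);c,q=np.cos(p[3]),np.sin(p[3])
    hd=[S+Rb@[c*a-q*b,q*a+c*b,32] for a,b in((-h,-h),(-h,h),(h,h),(h,-h))]
    return np.array(hd+[S+Rb@[0,0,38]]+[S+Rf@np.array([a,b,22-47.]) for a,b in((-60,-45),(-60,45))])
uv=np.array([A(235,212),A(368,165),A(420,285),A(285,352),A(322,268),B(165,28),B(465,42)])
f=lambda p:((wproj(s,pts(p))-uv)).ravel()
r=least_squares(f,[565,155,.164,.3]);print(r.x.round(3));print(f(r.x).reshape(-1,2).round(2))
g=lambda q:f([q[0],q[1],.168,q[2]])
S,Rf,Rb=frame(r.x)
M=R.from_quat(s['ee_rot']).as_matrix()
print('bolt in tool',(M.T@(S-s['position'])).round(2),(M.T@Rb).round(3))
E
```

```text
[5.5794e+02 1.5173e+02 1.7500e-01 4.3200e-01]
[[-0.94  0.56]
 [-0.02 -0.74]
 [ 0.5   1.77]
 [-0.02  0.68]
 [ 0.42 -0.34]
 [-1.9  -0.9 ]
 [ 1.95 -0.7 ]]
bolt in tool [ 31.3   -1.74 246.06] [[-0.999 -0.045  0.007]
 [-0.045  0.999 -0.002]
 [-0.007 -0.002 -1.   ]]
```

Emit:
send_rows:
  translation:
    - [0.005,-0.001,0.005]
    - [0.01,-0.001,0.01]
    - [0.015,-0.002,0.015]
    - [0.02,-0.003,0.02]
    - [0.025,-0.003,0.025]
    - [0.03,-0.004,0.03]
    - [0.031,-0.004,0.03]
    - [0.031,-0.004,0.03]
    - [0.031,-0.004,0.03]
    - [0.031,-0.004,0.03]
    - [0.031,-0.004,0.03]
    - [0.031,-0.004,0.03]
  yaw: [-8,-16,-24,-32,-40,-48,-56,-64,-72,-80,-88,-96]
  fingers: [255,255,255,255,255,255,255,255,255,255,255,255]

```text
clock: 11.6
position: [516.3, 142.6, 260.4]
ee_rot: [0.809, -0.578, 0.072, -0.073]
contact_force: [-1.1, 0.5, -2.6]
gripper_width: 23.6
```

```bash
python3 st.py
```

```text
11.6 [ 0.623  0.109 -0.349  0.112 -0.931 -0.351] [516.3 142.6 260.4] [ 0.8094 -0.5781  0.0724 -0.0731] F [-1.06  0.47 -2.58] M [-0.046  0.541 -0.002] 23.603006213023917
[[ 0.321  -0.9254  0.2016]
 [-0.9465 -0.3208  0.0346]
 [ 0.0327 -0.202  -0.9788]]
tilt 0.206 az 0.17
```

Emit:
send_rows:
  translation:
    - [0,0,0]
    - [0,0,0]
    - [0,0,0]
  yaw: [-8,-16,-16]
  fingers: [255,255,255]

```text
clock: 11.9
position: [516.8, 142.8, 262.0]
ee_rot: [0.882, -0.46, 0.083, -0.063]
contact_force: [0.4, -0.1, -2.0]
gripper_width: 23.4
```

```bash
python3 st.py;python3 - <<'E'
from h import *
im=get_image('wrist');cv2.imwrite('pics/w5.png',im)
cv2.imwrite('pics/w5a.png',cv2.resize(cv2.convertScaleAbs(im[130:230,230:340],alpha=1.6),None,fx=7,fy=6,interpolation=2))
im=get_image('scene');cv2.imwrite('pics/s5.png',im)
cv2.imwrite('pics/s5a.png',cv2.resize(im[130:270,280:420],None,fx=4,fy=4,interpolation=2))
E
```

```text
11.9 [ 0.623  0.108 -0.347  0.112 -0.931 -0.072] [516.8 142.8 262. ] [ 0.8819 -0.4599  0.0826 -0.0633] F [ 0.4  -0.09 -1.97] M [-0.098  0.533 -0.048] 23.373854463732076
[[ 0.5634 -0.8006  0.2039]
 [-0.8215 -0.569   0.0357]
 [ 0.0875 -0.1876 -0.9783]]
tilt 0.2085 az 0.173
```

View pics/w5a.png

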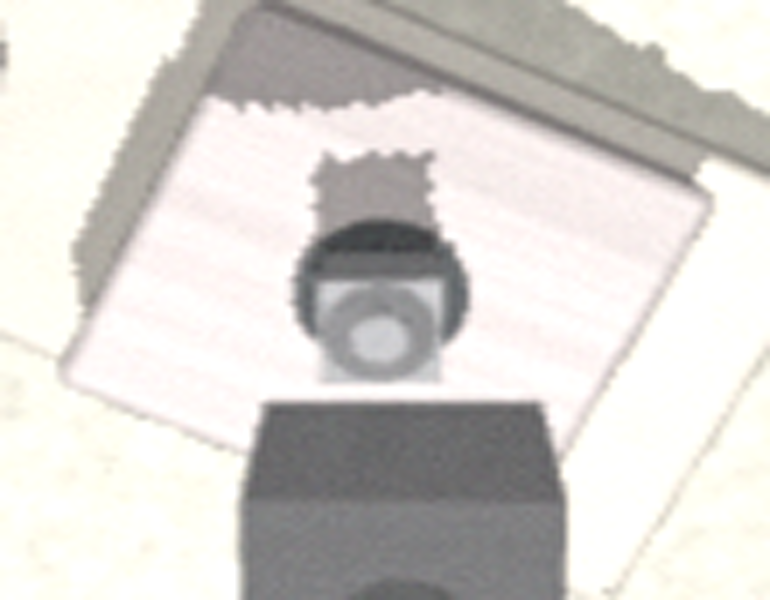

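View pics/s5a.png

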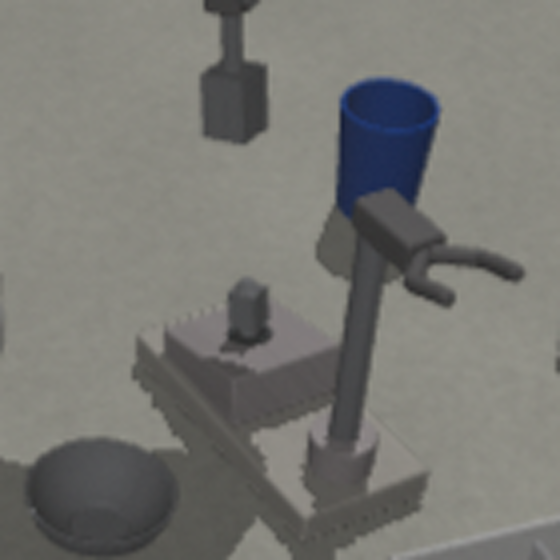

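Run:
```python
from h import *
s=read_state();M=R.from_quat(s['ee_rot']).as_matrix();p=s['position']
sc=lambda u,v:np.array([280+u/4,130+v/4])
W=lambda t:p+M@np.array(t,float)
for m in(84,):
    c=[(a,b,z) for z in(m,m-40) for a,b in((-14,-14),(-14,14),(14,14),(14,-14))]
    print(((proj('scene',[W(t) for t in c])-[280,130])*4).round(0).tolist())
# scene jac of lateral shift at key & bolt
for z in (84,178):
    o=proj('scene',W((0,0,z)))[0];print(z,((o-[280,130])*4).round(1),'per mm x,y,z (crop px)',[((proj('scene',W(np.array((0,0,z))+e))[0]-o)*4).round(2) for e in np.eye(3)])
    o=wproj(s,W((0,0,z)))[0];print('wrist',((o-[230,130])*[7,6]).round(1),[((wproj(s,W(np.array((0,0,z))+e))[0]-o)*[7,6]).round(2) for e in np.eye(3)])
```

```text
[[264.0, 128.0], [224.0, 120.0], [198.0, 138.0], [239.0, 146.0], [263.0, 65.0], [221.0, 57.0], [196.0, 74.0], [237.0, 82.0]]
84 [231.4 133. ] per mm x,y,z (crop px) [array([-0.89,  0.63]), array([-1.46, -0.3 ]), array([0.06, 1.56])]
wrist [392.9 514.5] [array([-0.01, -7.94]), array([ 9.73, -0.  ]), array([ 0.02, -2.58])]
178 [236.5 274.6] per mm x,y,z (crop px) [array([-0.86,  0.68]), array([-1.41, -0.35]), array([0.05, 1.45])]
wrist [394.3 337.8] [array([-0.01, -5.92]), array([ 7.06, -0.  ]), array([ 0.01, -1.36])]
```

Emit:
send_rows:
  translation:
    - [-0.0015,-0.0034,0.01]
    - [-0.0015,-0.0034,0.03]
    - [-0.0015,-0.0034,0.05]
    - [-0.0015,-0.0034,0.07]
    - [-0.0015,-0.0034,0.08]
    - [-0.0015,-0.0034,0.084]
    - [-0.0015,-0.0034,0.084]
  yaw: [0,0,0,0,0,0,0]
  fingers: [255,255,255,255,255,255,255]

```text
clock: 12.7
position: [535.7, 148.9, 179.5]
ee_rot: [0.881, -0.461, 0.082, -0.063]
contact_force: [0.5, -0.5, -1.0]
gripper_width: 23.1
```

```bash
python3 st.py;python3 - <<'E'
from h import *
im=get_image('wrist');cv2.imwrite('pics/w6.png',im)
cv2.imwrite('pics/w6a.png',cv2.resize(cv2.convertScaleAbs(im[130:230,230:340],alpha=1.6),None,fx=7,fy=6,interpolation=2))
im=get_image('scene');cv2.imwrite('pics/s6.png',im)
cv2.imwrite('pics/s6a.png',cv2.resize(cv2.convertScaleAbs(im[165:245,310:390],alpha=1.7),None,fx=7,fy=7,interpolation=2))
im=get_image('top');cv2.imwrite('pics/t6.png',im)
E
```

```text
12.7 [ 0.609  0.219 -0.439  0.132 -0.729 -0.093] [535.7 148.9 179.5] [ 0.8812 -0.4612  0.0822 -0.0628] F [ 0.49 -0.45 -1.04] M [-0.022  0.558 -0.013] 23.10092918354572
[[ 0.561  -0.8026  0.2028]
 [-0.8232 -0.5666  0.0349]
 [ 0.0869 -0.1865 -0.9786]]
tilt 0.2072 az 0.17
```

View pics/w6a.png

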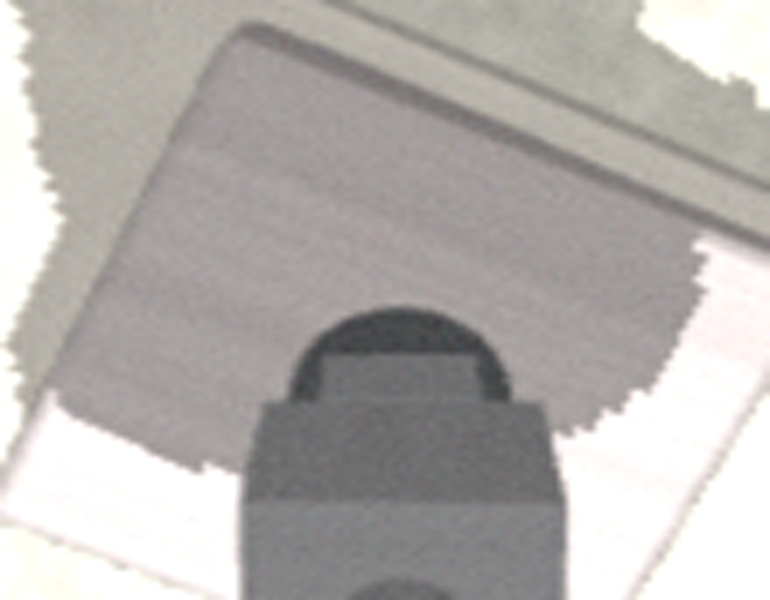

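View pics/s6a.png

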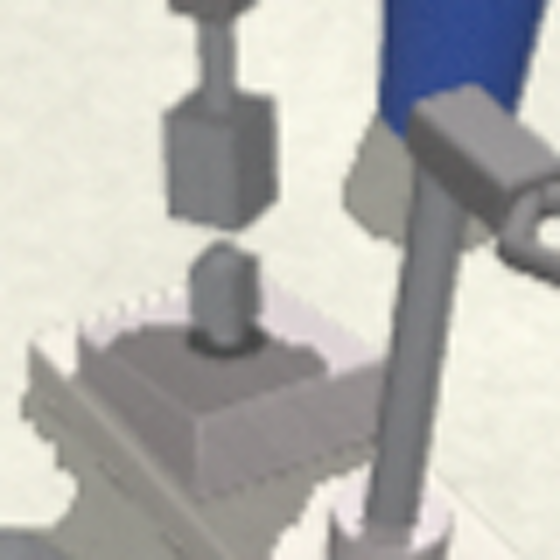

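Emit:
send_rows:
  translation:
    - [-0.001,-0.0003,0.003]
    - [-0.001,-0.0003,0.006]
    - [-0.001,-0.0003,0.01]
    - [-0.001,-0.0003,0.014]
    - [-0.001,-0.0003,0.014]
  yaw: [0,0,0,0,0]
  fingers: [255,255,255,255,255]

```text
clock: 13.35
position: [538.2, 150.4, 166.2]
ee_rot: [0.881, -0.461, 0.082, -0.063]
contact_force: [-0.5, -0.1, -2.4]
gripper_width: 23.7
```

```bash
cat >> st.py <<'E'
print('toolF',(M.T@s['contact_force']).round(2),'toolM',(M.T@s['wrist_torque']).round(3), 'TCPalong', end=' ')
a=np.array([-.2057,-.034,.978]);print(((s['position']-[561,153,47])@a).round(1))
E
python3 st.py;python3 - <<'E'
from h import *
im=get_image('scene');cv2.imwrite('pics/s7.png',im)
cv2.imwrite('pics/s7a.png',cv2.resize(cv2.convertScaleAbs(im[165:245,310:390],alpha=1.7),None,fx=7,fy=7,interpolation=2))
E
```

```text
13.35 [ 0.609  0.238 -0.453  0.137 -0.695 -0.099] [538.2 150.4 166.2] [ 0.8812 -0.4612  0.0823 -0.0632] F [-0.49 -0.06 -2.45] M [-0.129  0.605 -0.047] 23.66946355990273
[[ 0.561  -0.8024  0.2034]
 [-0.8232 -0.5666  0.0354]
 [ 0.0868 -0.1873 -0.9785]]
tilt 0.2079 az 0.172
toolF [-0.43  0.89  2.29] toolM [-0.574 -0.23   0.041] TCPalong 121.3
```

View pics/s7a.png

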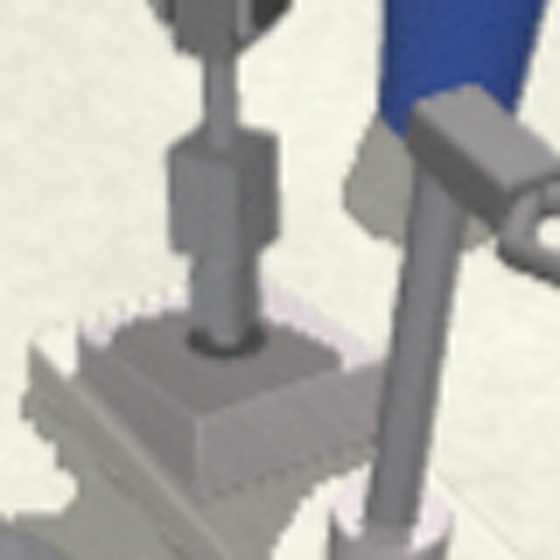

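Emit:
send_rows:
  translation:
    - [-0.0007,0,0.002]
    - [-0.0007,0,0.004]
    - [-0.0007,0,0.006]
    - [-0.0007,0,0.007]
    - [-0.0007,0,0.007]
  yaw: [0,0,0,0,0]
  fingers: [255,255,255,255,255]

```text
clock: 13.9
position: [539.5, 151.3, 159.6]
ee_rot: [0.881, -0.461, 0.083, -0.063]
contact_force: [0.4, -1.1, -1.2]
gripper_width: 23.2
```

```bash
python3 st.py|tail -1
```

```text
toolF [1.01 0.5  1.25] toolM [-0.49  -0.043 -0.033] TCPalong 114.6
```

Emit:
send_rows:
  translation:
    - [0,0,0.001]
    - [0,0,0.002]
    - [0,0,0.003]
    - [0,0,0.003]
  yaw: [0,0,0,0]
  fingers: [255,255,255,255]

```text
clock: 14.3
position: [540.1, 151.4, 156.5]
ee_rot: [0.881, -0.461, 0.083, -0.063]
contact_force: [0.2, -1.2, -1.6]
gripper_width: 23.4
```

```bash
python3 st.py
```

```text
14.3 [ 0.608  0.252 -0.464  0.141 -0.67  -0.104] [540.1 151.4 156.5] [ 0.8812 -0.4611  0.0825 -0.0633] F [ 0.25 -1.22 -1.6 ] M [-0.304  0.371  0.018] 23.376082305285653
[[ 0.5611 -0.8022  0.2038]
 [-0.8231 -0.5668  0.0354]
 [ 0.0871 -0.1876 -0.9784]]
tilt 0.2083 az 0.172
toolF [1.   0.8  1.57] toolM [-0.474  0.03  -0.066] TCPalong 111.4
```

Emit:
send_rows:
  translation:
    - [0.0008,0,0]
    - [0.0008,0,0.001]
    - [0.0008,0,0.002]
    - [0.0008,0,0.003]
    - [0.0008,0,0.003]
  yaw: [0,0,0,0,0]
  fingers: [255,255,255,255,255]

```text
clock: 14.8
position: [541.1, 150.7, 153.3]
ee_rot: [0.881, -0.461, 0.082, -0.063]
contact_force: [1.0, 0.6, -2.5]
gripper_width: 23.2
```

```bash
python3 st.py|tail -1
```

```text
toolF [-0.13 -0.71  2.72] toolM [-0.551 -0.263  0.021] TCPalong 108.2
```

Emit:
send_rows:
  translation:
    - [0,0,0.002]
    - [0,0,0.004]
    - [0,0,0.006]
    - [0,0,0.008]
    - [0,0,0.008]
  yaw: [0,0,0,0,0]
  fingers: [255,255,255,255,255]

```text
clock: 15.3
position: [542.6, 150.9, 145.1]
ee_rot: [0.881, -0.461, 0.082, -0.063]
contact_force: [-0.0, 0.2, -2.0]
gripper_width: 23.3
```

```bash
python3 st.py|tail -1
python3 - <<'E'
from h import *
im=get_image('scene');cv2.imwrite('pics/s8.png',im)
cv2.imwrite('pics/s8a.png',cv2.resize(cv2.convertScaleAbs(im[165:245,310:390],alpha=1.7),None,fx=7,fy=7,interpolation=2))
E
```

```text
toolF [-0.35  0.3   1.97] toolM [-0.521 -0.26   0.002] TCPalong 99.8
```

View pics/s8a.png

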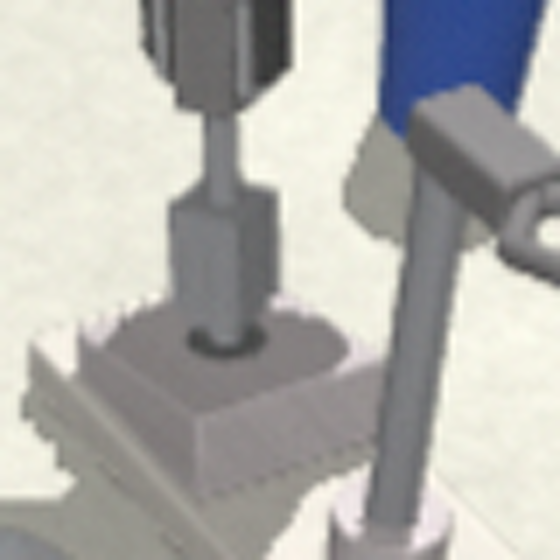

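Emit:
send_rows:
  translation:
    - [0,0,0.002]
    - [0,0,0.004]
    - [0,0,0.004]
  yaw: [0,0,0]
  fingers: [255,255,255]

```text
clock: 15.65
position: [543.3, 151.0, 141.0]
ee_rot: [0.881, -0.461, 0.082, -0.063]
contact_force: [0.2, 0.2, -2.6]
gripper_width: 23.4
```

```bash
python3 st.py|tail -1
```

```text
toolF [-0.33  0.24  2.63] toolM [-0.524 -0.274 -0.014] TCPalong 95.6
```

Emit:
send_rows:
  translation:
    - [0,0,0.001]
    - [0,0,0.002]
    - [0,0,0.002]
  yaw: [0,0,0]
  fingers: [255,255,255]

```text
clock: 15.95
position: [543.7, 151.1, 139.0]
ee_rot: [0.881, -0.461, 0.082, -0.063]
contact_force: [0.4, 0.2, -1.1]
gripper_width: 23.0
```

```bash
python3 st.py|tail -1
```

```text
toolF [ 0.01 -0.21  1.16] toolM [-0.448 -0.287 -0.025] TCPalong 93.5
```

Emit:
send_rows:
  translation:
    - [0,0,0.001]
    - [0,0,0.001]
  yaw: [0,0]
  fingers: [255,255]

```text
clock: 16.15
position: [544.0, 151.1, 138.1]
ee_rot: [0.881, -0.461, 0.082, -0.063]
contact_force: [-1.2, 0.3, -1.2]
gripper_width: 23.5
```

```bash
python3 st.py|tail -1
```

```text
toolF [-1.06  0.99  0.9 ] toolM [-0.633 -0.254  0.047] TCPalong 92.7
```

Emit:
send_rows:
  translation:
    - [0,0,0.001]
    - [0,0,0.001]
  yaw: [0,0]
  fingers: [255,255]

```text
clock: 16.35
position: [544.2, 151.2, 137.3]
ee_rot: [0.881, -0.461, 0.082, -0.063]
contact_force: [-1.5, -0.5, 0.7]
gripper_width: 23.1
```

```bash
python3 st.py|tail -1
```

```text
toolF [-0.32  1.35 -1.02] toolM [-0.747 -0.379 -0.014] TCPalong 91.8
```

Run:
```python
from h import *
im=get_image('scene');cv2.imwrite('pics/s9.png',im)
a=cv2.resize(cv2.convertScaleAbs(im[165:245,310:390],alpha=1.7),None,fx=6,fy=6,interpolation=2)
im=get_image('wrist');b=cv2.resize(cv2.convertScaleAbs(im[130:230,230:320],alpha=1.6),(300,480),interpolation=2)
cv2.imwrite('pics/c9.png',np.hstack([a,b]))
```

```text
(no output)
```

View pics/c9.png

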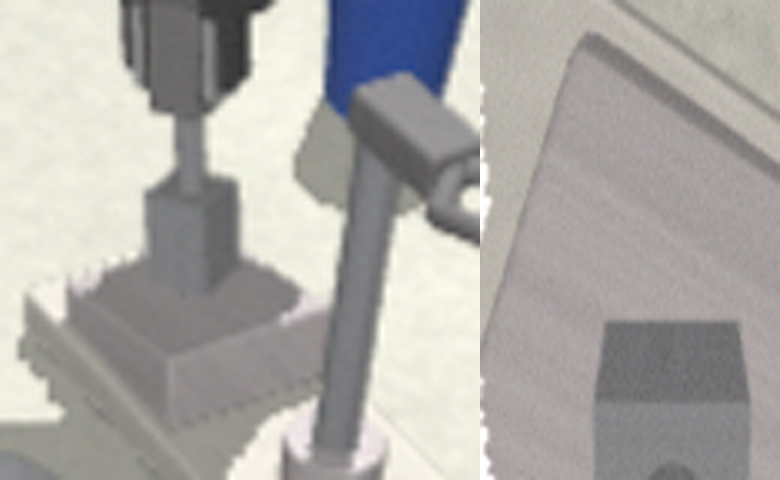

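Emit:
send_rows:
  translation:
    - [0,0,0]
    - [0,0,0]
    - [0,0,0.0001]
    - [0,0,0.0003]
    - [0,0,0.0005]
    - [0,0,0.0007]
    - [0,0,0.0007]
  yaw: [5,10,15,20,25,30,30]
  fingers: [255,255,255,255,255,255,255]

```text
clock: 17.15
position: [544.6, 150.8, 136.9]
ee_rot: [0.732, -0.673, 0.064, -0.082]
contact_force: [0.2, -1.7, 0.6]
gripper_width: 23.4
```

```bash
python3 st.py
```

```text
17.15 [ 0.602  0.283 -0.481  0.149 -0.623 -0.632] [544.6 150.8 136.9] [ 0.732  -0.6734  0.0635 -0.0817] F [ 0.2  -1.72  0.59] M [-0.837  0.353 -0.122] 23.44451103144442
[[ 0.085  -0.9755  0.203 ]
 [-0.9962 -0.0797  0.034 ]
 [-0.017  -0.2051 -0.9786]]
tilt 0.2073 az 0.166
toolF [ 1.72 -0.18 -0.59] toolM [-0.42   0.813 -0.038] TCPalong 91.3
```

Emit:
send_rows:
  translation:
    - [0.0006,0,0]
    - [0.0007,0,0.0002]
    - [0.0008,0,0.0003]
    - [0.0008,0,0.0005]
    - [0.0008,0,0.0006]
    - [0.0008,0,0.0008]
    - [0.0008,0,0.0008]
  yaw: [2,7,12,18,24,30,30]
  fingers: [255,255,255,255,255,255,255]

```text
clock: 17.85
position: [544.7, 150.4, 136.1]
ee_rot: [-0.534, 0.839, -0.04, 0.095]
contact_force: [-1.6, 1.1, 0.6]
gripper_width: 23.4
```

```bash
cat >> st.py <<'E'
print('excess toolM',(M.T@(s['wrist_torque']-[-.1,.58,-.03])).round(3))
E
python3 st.py
```

```text
17.85 [ 0.6    0.284 -0.482  0.149 -0.621 -1.152] [544.7 150.4 136.1] [-0.5336  0.8394 -0.0401  0.0954] F [-1.56  1.07  0.62] M [0.106 0.929 0.143] 23.41217665992671
[[-0.4124 -0.8881  0.2031]
 [-0.9034  0.4274  0.0345]
 [-0.1174 -0.1692 -0.9786]]
tilt 0.2074 az 0.168
toolF [-0.4   1.73 -0.89] toolM [-0.9    0.279 -0.087] TCPalong 90.5
excess toolM [-0.421 -0.063 -0.116]
```

Emit:
send_rows:
  translation:
    - [0,0.0006,0]
    - [0,0.0006,0.0002]
    - [0,0.0006,0.0003]
    - [0,0.0006,0.0005]
    - [0,0.0006,0.0006]
    - [0,0.0006,0.0008]
    - [0,0.0006,0.0008]
  yaw: [2,7,12,18,24,30,30]
  fingers: [255,255,255,255,255,255,255]

```text
clock: 18.55
position: [544.6, 150.6, 135.3]
ee_rot: [-0.3, 0.948, -0.014, 0.103]
contact_force: [0.4, -1.3, 0.6]
gripper_width: 23.5
```

```bash
python3 st.py
```

```text
18.55 [ 0.601  0.285 -0.484  0.15  -0.618 -1.674] [544.6 150.6 135.3] [-0.2996  0.9484 -0.0143  0.1028] F [ 0.4  -1.29  0.63] M [-0.421  0.441 -0.072] 23.480121305013387
[[-0.7993 -0.5654  0.2035]
 [-0.5712  0.82    0.0345]
 [-0.1864 -0.0886 -0.9785]]
tilt 0.2079 az 0.168
toolF [ 0.3  -1.34 -0.58] toolM [0.098 0.606 0.   ] TCPalong 89.9
excess toolM [ 0.344  0.071 -0.029]
```

Emit:
send_rows:
  translation:
    - [0,-0.0004,0]
    - [0,-0.0004,0.0002]
    - [0,-0.0004,0.0003]
    - [0,-0.0004,0.0003]
  yaw: [3,7,10,10]
  fingers: [255,255,255,255]

```text
clock: 18.95
position: [544.7, 150.5, 135.0]
ee_rot: [-0.218, 0.97, -0.005, 0.104]
contact_force: [-2.0, 0.2, 0.3]
gripper_width: 23.4
```

```bash
python3 st.py;  python3 - <<'E'
from h import *
im=get_image('scene');cv2.imwrite('pics/s10.png',im)
a=cv2.resize(cv2.convertScaleAbs(im[145:245,300:400],alpha=1.7),None,fx=5.5,fy=5.5,interpolation=2)
cv2.imwrite('pics/s10a.png',a)
E
```

```text
18.95 [ 0.601  0.285 -0.484  0.149 -0.618 -1.844] [544.7 150.5 135. ] [-0.2178  0.9705 -0.0053  0.1036] F [-1.96  0.19  0.31] M [0.067 0.949 0.134] 23.386451424033435
[[-0.8837 -0.4216  0.2034]
 [-0.4238  0.9051  0.0348]
 [-0.1987 -0.0554 -0.9785]]
tilt 0.2078 az 0.169
toolF [ 1.58  0.98 -0.69] toolM [-0.488  0.823 -0.085] TCPalong 89.5
excess toolM [-0.336  0.254 -0.114]
```

View pics/s10a.png

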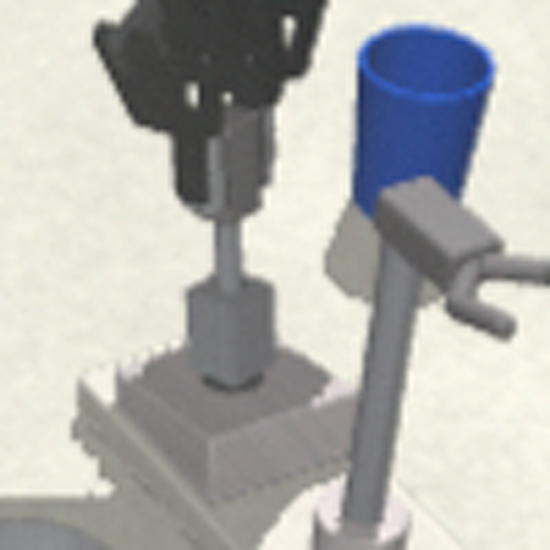

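Run:
```python
import cv2,numpy as np
a=[cv2.resize(cv2.convertScaleAbs(cv2.imread(f'pics/{n}.png')[165:225,320:360],alpha=2.2),None,fx=9,fy=9,interpolation=2) for n in('s9','s10')]
cv2.imwrite('pics/c10.png',np.hstack(a))
```

```text
(no output)
```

View pics/c10.png

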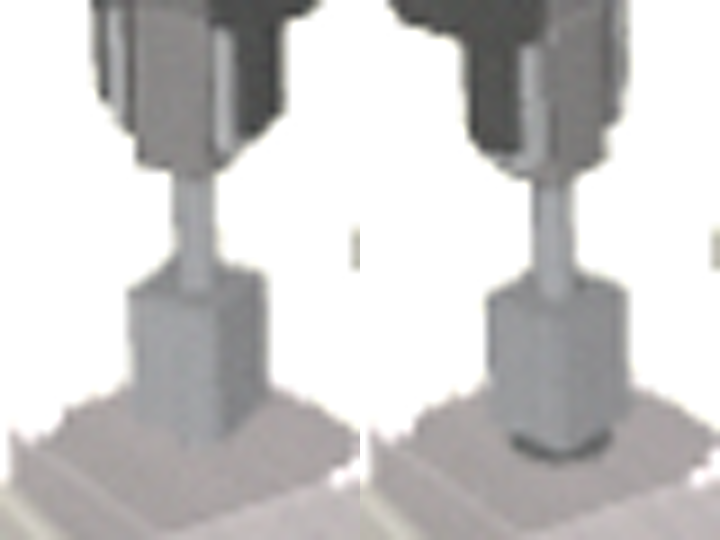

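Run:
```python
from h import *
im=get_image('wrist');cv2.imwrite('pics/w11.png',im)
b=[cv2.resize(cv2.convertScaleAbs(i[150:220,240:330],alpha=1.8),None,fx=4,fy=6,interpolation=2) for i in(cv2.imread('pics/w6.png'),im)]
cv2.imwrite('pics/c11.png',np.hstack(b))
```

```text
(no output)
```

View pics/c11.png

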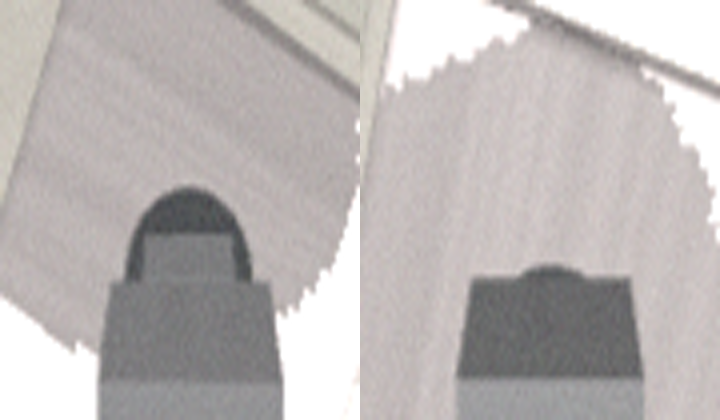

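Emit:
send_rows:
  translation:
    - [0,0,0]
    - [0,0,0]
    - [0,0,0]
    - [0,0,0]
    - [0,0,0]
    - [0,0,0]
    - [0,0,0]
    - [0,0,0]
  yaw: [0,0,0,0,0,0,0,0]
  fingers: [220,180,140,100,60,20,0,0]

```text
clock: 19.85
position: [544.8, 150.5, 135.1]
ee_rot: [-0.218, 0.971, -0.005, 0.104]
contact_force: [-0.8, 1.0, -0.4]
gripper_width: 85.6
```

```bash
python3 st.py;  python3 - <<'E'
from h import *
im=get_image('scene');cv2.imwrite('pics/s12.png',im)
a=cv2.resize(cv2.convertScaleAbs(im[145:245,300:400],alpha=1.7),None,fx=4,fy=4,interpolation=2)
b=cv2.resize(get_image('wrist'),(400,300));b=np.vstack([b,np.zeros((100,400,3),np.uint8)])
cv2.imwrite('pics/c12.png',np.hstack([a,b]))
E
```

```text
19.85 [ 0.601  0.285 -0.484  0.149 -0.618 -1.844] [544.8 150.5 135.1] [-0.2175  0.9705 -0.0053  0.1036] F [-0.84  1.01 -0.44] M [-0.063  0.386 -0.014] 85.5578812806477
[[-0.8839 -0.4211  0.2034]
 [-0.4233  0.9053  0.0348]
 [-0.1988 -0.0553 -0.9785]]
tilt 0.2079 az 0.169
toolF [0.41 1.29 0.3 ] toolM [-0.105  0.377  0.015] TCPalong 89.5
excess toolM [ 0.046 -0.192 -0.015]
```

View pics/c12.png

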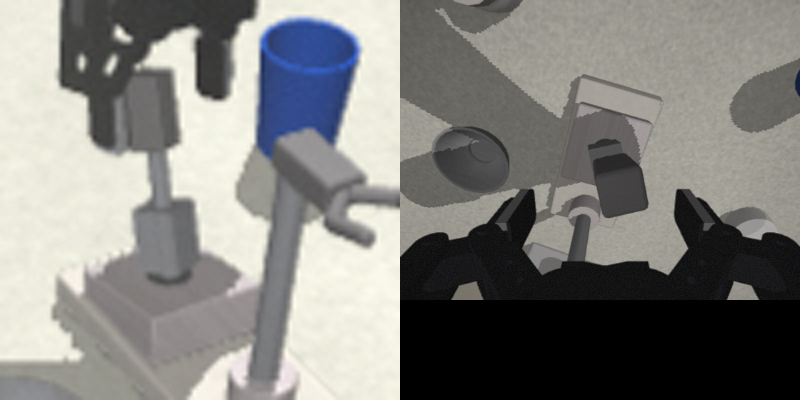

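Emit:
send_rows:
  translation:
    - [0,0,-0.005]
    - [0,0,-0.015]
    - [0,0,-0.03]
    - [0,0,-0.05]
    - [0,0,-0.075]
    - [0,0,-0.1]
    - [0,0,-0.13]
    - [0,0,-0.16]
    - [0.01,0,-0.18]
    - [0.01,0,-0.18]
  yaw: [0,0,0,0,0,0,0,0,0,0]
  fingers: [0,0,0,0,0,0,0,0,0,0]

```text
clock: 20.95
position: [499.5, 140.2, 313.7]
ee_rot: [-0.218, 0.97, -0.004, 0.107]
contact_force: [-0.5, 0.3, 0.1]
gripper_width: 85.4
```

```bash
python3 st.py|head -1;  python3 - <<'E'
from h import *
im=get_image('scene');cv2.imwrite('pics/s13.png',im)
a=cv2.resize(cv2.convertScaleAbs(im[145:245,300:400],alpha=1.7),None,fx=4,fy=4,interpolation=2)
w=get_image('wrist');cv2.imwrite('pics/w13.png',w)
b=cv2.resize(cv2.convertScaleAbs(w[100:240,210:350],alpha=1.4),(400,400))
cv2.imwrite('pics/c13.png',np.hstack([a,b]))
E
```

```text
20.95 [ 0.642  0.039 -0.291  0.109 -1.049 -1.817] [499.5 140.2 313.7] [-0.2176  0.9701 -0.0039  0.1074] F [-0.53  0.33  0.09] M [-0.025  0.357  0.013] 85.43895822958277
```

View pics/c13.png

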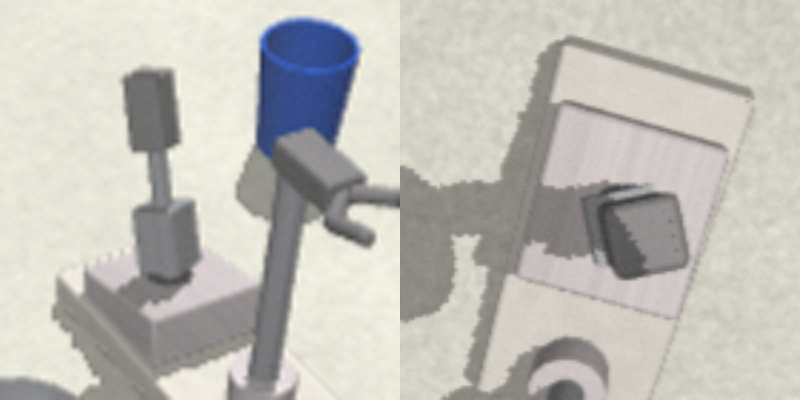

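View pics/s13.png

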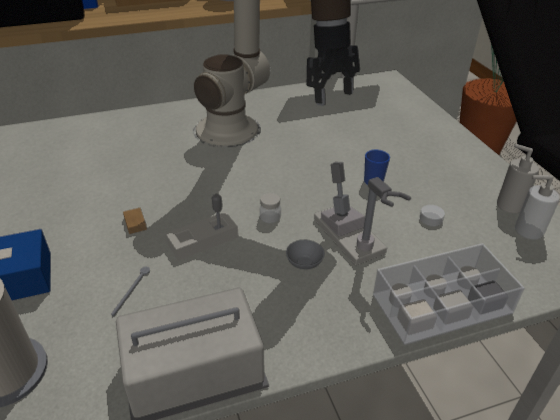

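```bash
python3 -c "
from bench import *
print(job_done())"
```

```text
the job is handed in; nothing more can be done
None
```

The key is on the clamp bolt, the bolt has been turned about a quarter turn clockwise, and I handed the job in at about 21 s. No verdict came back.

**What I did**
- I gripped the key by its handle and lifted it out of the rack.
- The move commands offer no tilt, so I stretched the arm past its reach in small steps until the tool leaned about 0.208 rad (the bolt leans 0.21). That put elbow joint 3 against its stop, reading 1.407 against a limit of 1.41.
- I lined the key up with the head by camera and lowered it in small steps. After one small sideways correction it slid down until I felt about 3 N on the bolt's spring.
- I turned the key 100° clockwise in line with the bolt: 90° plus about 10° of play. I followed the bolt as it sank, then let go and backed off along its axis.

**Last checks**
- **Bolt turn:** I estimate about 90°, as the turn itself cannot be read directly. The seated contact moved about 2.4 mm down the axis, against 2.5 mm expected for a quarter turn. The turning torque was about 0.11 N m, close to the thread friction.
- **Forces:** they stayed at a few newtons every time I checked.
- **Key:** it is standing on the bolt, leaning by its play, and looked unchanged between the last two pictures. On release it twisted back about 12° within its play.
- **Other things:** the screwdriver, bowl, jar, cup, wax box, mirror and tape look to be where they started, by eye in the scene picture.
- **Unexplained:** a dark ring at the bolt's base was hidden when the key first seated but visible after the turn. I could not explain it; the depth and force readings still show the socket home.

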